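# Stamp the top tag of the pile

## Task

Take the stamp with the oblong foot from its stand and press it flat on the middle of the top tag in the metal holder, foot lined up with the tag, steadily with about 12 N (never as much as 20 N) for a good second. Lift it straight off, well clear, without dragging the tag, and stand it back upright in its own compartment of the stand. Leave everything else where it is.

Things in the scene. Friction and masses are not known exactly. Their poses are not given: they have to be found in the camera images.
- oblong_stamp: Loose hand stamp, dark wood, about 0.2 kg, 87 mm tall, upright on its foot in one compartment of the stand. Origin: centre of the foot's underside; z up, x along the foot's long side. Black foot 56 (x) by 34 mm, 5 high; block 60 x 38 mm to 18 mm height; slim neck; upright slab grip 40 (x) by 22 (y) mm from 27 to 87 mm: grasp it across the 22 mm (along y) at about 65 mm height.
- round_stamp: Loose bystander: the other stamp, same wood, same slab grip, but a round block 56 mm across, 18 mm high, and a round foot. In the stand's other compartment, about 82 mm along the stand's x from the oblong one. Origin: centre of its underside.
- stamp_stand: Fixed shallow wooden stand, 170 (x) by 78 (y) mm, rim 16 mm high; origin: centre of its underside, z up. Two compartments side by side along x, each about 77 (x) by 68 (y) mm inside, centred at x = -41 and +41 mm, y = 0; floor 5 mm above the counter.
- tag_holder: Fixed aluminium holder 130 (x) by 90 (y) mm, rim 22 mm high; origin: centre of its underside, z up. In it, centred, a pile of stiff kraft tags 102 (x) by 62 (y) mm on a sprung platform. The level top tag stands 25 to 46 mm above the counter: this varies and is not measured; find it by feel. Pressed, it sinks straight down about 1 mm per 4 N, to a hard stop at 14 mm.
- tag_shift_x (a joint): How far the top tag has been dragged along the holder's x (m), 0 as it lies at the start. It slides, and stays where it is left, when pushed sideways with more than about 2.5 N.
- tag_shift_y (a joint): The same along the holder's y.
- ink_tin: Loose bystander: closed steel ink tin 83 x 49 x 18 mm lying between the stand and the holder. Origin: centre of its underside.
- tongs: Loose bystander: steel pastry tongs 250 mm long, lying flat beyond the holder; origin at their middle on the counter.
- card_stand: Loose bystander: black price-card stand 60 x 100 mm, 88 mm tall with a steel clip on top. Origin: centre of its underside.
- jar: Loose bystander: jar 72 mm across, 110 mm tall, near the robot on its right. Origin: centre of its underside.
- cup: Loose bystander: white mug 76 mm across, 85 mm tall, near the robot on its left. Origin: centre of its underside.
- bell: Loose bystander: brass counter bell 80 mm across, 55 mm tall, far left. Origin: centre of its underside.

How it is judged:
On the way, in this order (a step that is already met when the one before it is completed fails the run):
1. the oblong stamp is lifted clear of its stand (height (world z) of oblong_stamp above 0.03 m and contact force between oblong_stamp and stamp_stand below 0.05 N), for 0.1 s.
2. it is pressed on the middle of the tag (within 8 mm), level (0.08 rad) and lined up (0.15 rad), with 8 to 16 N for 0.7 s (contact force between oblong_stamp and tag_holder between 8 and 16 N and horizontal distance between oblong_stamp and tag_holder below 0.008 m and angle between oblong_stamp's own z axis and vertical below 0.08 rad and angle between the x axis of oblong_stamp and the x axis of tag_holder, either way round below 0.15 rad), for 0.7 s.
3. it is lifted clear of the tag: foot 60 mm or more above the counter, 14 mm over the highest pile (contact force between oblong_stamp and tag_holder below 0.05 N and height (world z) of oblong_stamp above 0.06 m), for 0.1 s.
At the end, for the whole second after the job is handed in: The oblong stamp stands upright (within 0.08 rad) on the floor of its own compartment, within 22 mm of where it stood at the start, at rest and released; the top tag has not been dragged more than 4 mm along either axis; the other stamp and the bystanders are within 25 mm of where they were (distance of oblong_stamp from where it was at the start of the episode below 0.022 m and angle between oblong_stamp's own z axis and vertical below 0.08 rad and z of oblong_stamp in the frame of stamp_stand below 0.0075 m and linear speed of oblong_stamp below 0.01 m/s and contact force between oblong_stamp and the fingers below 0.05 N and not (value of joint any of tag_shift_x, tag_shift_y above 0.004 m or value of joint any of tag_shift_x, tag_shift_y below -0.004 m) and distance of each of round_stamp, ink_tin, tongs, card_stand, jar, cup, bell from where it was at the start of the episode below 0.025 m); the robot touches nothing.
It fails at once if the stamp is pressed on the tag or holder with 20 N or more (contact force between oblong_stamp and tag_holder above 20 N).
It fails at once if the stamp bears on the tag or holder with over 3 N while more than 8 mm off the middle, tilted over 0.1 rad or out of line by over 0.17 rad (contact force between oblong_stamp and tag_holder above 3 N and (horizontal distance between oblong_stamp and tag_holder above 0.008 m or angle between oblong_stamp's own z axis and vertical above 0.1 rad or angle between the x axis of oblong_stamp and the x axis of tag_holder, either way round above 0.17 rad)).
It fails at once if the top tag is dragged more than 4 mm (value of joint any of tag_shift_x, tag_shift_y above 0.004 m or value of joint any of tag_shift_x, tag_shift_y below -0.004 m).
It fails at once if the robot's fingers press on the tag or holder (contact force between the fingers and tag_holder above 3 N).
It fails at once if the other stamp or a bystander is moved 25 mm or more (distance of any of round_stamp, ink_tin, tongs, card_stand, jar, cup, bell from where it was at the start of the episode above 0.025 m).
It also fails if it takes over 61 s, if anything falls off the work surface, if the arm or the gripper's body presses on something with over 40 N, if the wrist force passes 120 N, or if a joint passes its speed limit or range.

## Robot

A 6-joint arm with a two-finger parallel gripper is mounted at the origin on the work surface. World frame = base frame: x ahead of the robot, y to its left, z up, the work surface at z = 0. Lengths are in m, angles in rad, forces in N, time in s.
With the tool pointing down it reaches from about 0.225 to 0.875 m from the base axis. Payload 3.4 kg.
Tool frame: the origin (TCP) lies on the centre line of the jaws, within the pads' length; the fingertips stand 22 mm ahead of it and the grasp point (between the pads) lies 3 mm ahead of it; z points along the fingers, y is the line along which they close (so a half turn about z gives the same grasp; the last joint's range is limited). The gripper opens to 85 mm and grips with 20 to 120 N. Pads are 22 mm wide; open, the fingers measure 114 mm over their backs; the gripper's body (76 mm by 85 mm) begins 54 mm behind the grasp point. The pads swing forward as they close: fully open they stand 13 mm farther back than shut.
Start: joints at [1.131, 0.276, 1.505, -0, 1.361, -0.121], TCP at [0.18, 0.546, 0.253] pointing down, gripper open.
Joint ranges: [-2.89, 2.89], [-0.75, 2.08], [0.22, 2.7], [-1.18, 4.32], [0.11, 2.71], [-2.7, 2.7]. Speed limits (rad/s): [2.57, 2.57, 3.14, 3.14, 3.14, 3.14].

## Interface

Orientations are given as a unit quaternion [w, x, y, z].
In Python, from rig import manip, camrig gives the robot as it stands (manip), with the cameras (camrig).
- The arm moves only by the shell command python3 steer.py [OPENING] [FORCE], which reads ROWS from standard input. ROWS is a JSON list of rows, 1 to 5 of them, each of 4 numbers: dx, dy, dz in m, then a turn about the tool's z in rad; each row shifts and turns the commanded pose from where the row before left it, along the tool's axes as they then stand; what a row does not reach is not made up. A row lasts 1/12 s, in which the tool goes at most 0.0417 m and 0.125 rad, less where a joint would pass 70% of its speed; a pose out of reach is approached as far as the arm can. OPENING is the finger opening in m, set as the command begins (- or left out keeps the last). The fingers move at their own pace and stop on an object; FORCE is the grip in N (left out, the last holds). Time passes only in rows, so rows that do not move let the fingers close. It prints the time, the measured TCP pose, the force, the opening and the grip force at its end. Input that does not fit is refused with a message, and nothing moves.
- manip.get_state(): the state, without advancing time (a new reading comes with each control period).
- camrig.get_image(name): name is "side" or "top" or "wrist"; returns a dict with "img" (420x560x3 uint8, red, green, blue), "camera_matrix" (3x3 intrinsics, pixels), "k1" (the pictures are not rectified: a ray, as slopes to the right and down, at radius r is drawn at 1 + k1 r^2 times it, then the intrinsics apply), "T" (4x4, takes a point from camera to world coordinates); the wrist camera has in their place "hand_eye" (4x4, takes a point from camera to tool coordinates, whose origin is the TCP and whose axes are the flange's). Camera axes: x right, y down, z forward; pixel columns grow to the right and rows downward; lengths in m; the calibration is good to about 2 mm. A picture is of the moment at which its call begins: read the wrist's pose just before it. There is no depth.
- manip.sign_off(): hands the job in; it is judged then, once.
The state is a dict: "clock": time; "qpos": joint angles; "qd": joint speeds; "effort": joint torques, N m; "position": TCP position; "ee_rot": TCP orientation; "contact_force": force on the tool from outside, world axes, zero at the start; "moment": the same for the moment, N m; "width": finger opening in m; "gripper_force": force on a finger pad.
Only numpy, scipy, OpenCV 4.12 (cv2) and the standard library are available. Lean on these libraries where they do the work, as an engineer would, in place of code of your own. Each camera call takes 0.05 s, during which the arm holds its last target. There are 200 camera calls.

## Working session

There is one attempt and no reset: what is moved stays moved. The work goes in short steps, Python scripts to look and compute and a shell command to move; the robot and the scene stay as the last step left them, time stands still between calls to the robot, and variables do not carry over. Pictures are saved under pics/ and viewed, at most 10 in all, crops included, and the job is handed in when it is done.

```bash
ls; mkdir -p pics
python3 - <<'E'
from rig import manip, camrig
import cv2,numpy as np
s=manip.get_state();print({k:np.round(v,3).tolist() for k,v in s.items()})
for n in("top","side"):
    d=camrig.get_image(n);cv2.imwrite(f"pics/{n}0.png",d["img"][:,:,::-1]);np.savez(f"{n}0.npz",**d)
    print(n,d["camera_matrix"].round(1).tolist(),d["k1"],d["T"].round(3).tolist())
d=camrig.get_image("wrist");np.savez("wrist0.npz",**d);print(d["hand_eye"].round(3).tolist())
E
```

```text
pics
rig.py
steer.py
{'clock': 0.0, 'qpos': [1.131, 0.277, 1.506, -0.0, 1.361, -0.121], 'qd': [-0.001, -0.001, 0.001, 0.0, 0.001, 0.002], 'effort': [0.001, -41.679, -24.581, -0.0, 0.011, -0.0], 'position': [0.18, 0.546, 0.252], 'ee_rot': [-0.0, 0.159, 0.987, -0.001], 'contact_force': [-1.358, 0.327, 0.838], 'moment': [0.045, 0.031, -0.042], 'gripper_force': 0.0, 'width': 0.086}
top [[542.9, 0.0, 282.1], [0.0, 542.9, 217.3], [0.0, 0.0, 1.0]] -0.0656511132581959 [[-0.038, -0.976, 0.213, 0.231], [-0.999, 0.038, -0.003, 0.04], [-0.005, -0.213, -0.977, 1.458], [0.0, 0.0, 0.0, 1.0]]
side [[433.7, 0.0, 281.1], [0.0, 433.7, 210.4], [0.0, 0.0, 1.0]] -0.026357378988783747 [[0.999, -0.038, 0.021, 0.49], [-0.042, -0.716, 0.697, -0.85], [-0.011, -0.697, -0.717, 0.985], [0.0, 0.0, 0.0, 1.0]]
[[0.0, -0.963, -0.271, 0.068], [1.0, 0.0, 0.001, 0.001], [-0.001, -0.271, 0.963, -0.12], [0.0, 0.0, 0.0, 1.0]]
```

View pics/top0.png

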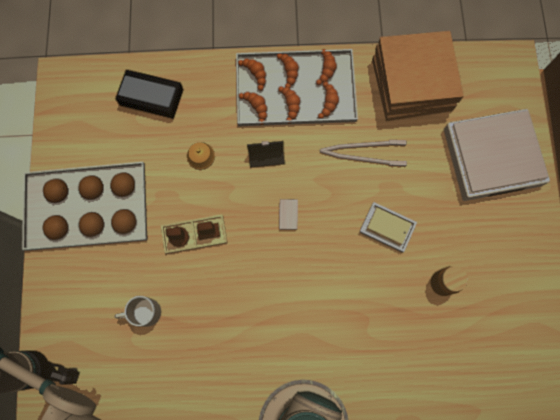

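View pics/side0.png

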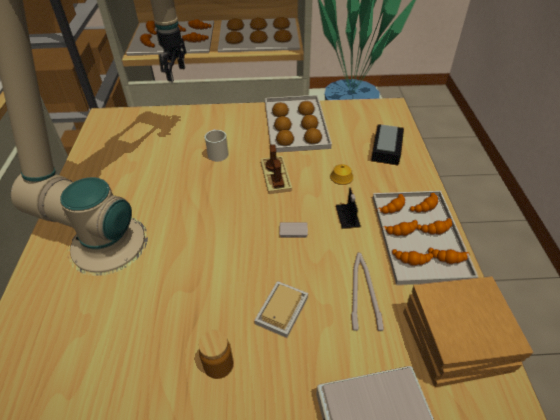

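The top view shows the stand at about (195,234), with the round stamp on the left (177,236) and the oblong on the right (207,230). The holder is at (388,228), the tin at (288,214), the cup at (140,312) and the jar at (447,281). Next I'll zoom into these.

```bash
cat > h.py <<'E'
import numpy as np,cv2
from scipy.spatial.transform import Rotation as R
def ray(d,uv,T):
    K=d["camera_matrix"];p=(np.atleast_2d(uv).astype(float)-K[:2,2])/[K[0,0],K[1,1]]
    D=np.array([float(d["k1"]),0,0,0,0]);q=cv2.undistortPoints(np.atleast_2d(uv).astype(float)[:,None],K,D)[:,0]
    return (T[:3,:3]@np.c_[q,np.ones(len(q))].T).T,T[:3,3]
def onplane(d,uv,z,T=None):
    r,o=ray(d,uv,d["T"] if T is None else T);return o+r*((z-o[2])/r[:,2])[:,None]
def proj(d,P,T=None):
    Ti=np.linalg.inv(d["T"] if T is None else T)
    return cv2.projectPoints(np.atleast_2d(P).astype(float),cv2.Rodrigues(Ti[:3,:3])[0],Ti[:3,3],d["camera_matrix"],np.array([float(d["k1"]),0,0,0,0]))[0][:,0]
def wristT(s,d):
    T=np.eye(4);q=s["ee_rot"];T[:3,:3]=R.from_quat([q[1],q[2],q[3],q[0]]).as_matrix();T[:3,3]=s["position"];return T@d["hand_eye"]
E
python3 - <<'E'
import cv2,numpy as np
from h import *
t=np.load("top0.npz");im=t["img"]
a=cv2.resize(im[205:265,155:235],(560,420),interpolation=cv2.INTER_CUBIC) 
b=cv2.resize(im[195:260,350:430],(560,455),interpolation=cv2.INTER_CUBIC)
cv2.imwrite("pics/za.png",np.vstack([cv2.resize(a,(400,300)),cv2.resize(b,(400,300))])[:,:,::-1])
for n,uv,z in(("stand",(195,234),.016),("holder",(388,228),.022),("round top",(177,235),.05)):print(n,onplane(t,uv,z).round(3))
hsv=cv2.cvtColor(im,cv2.COLOR_RGB2HSV)
for u,v in[(195,250),(170,228),(388,228),(372,228),(300,300),(285,205)]:print(u,v,hsv[v,u])
E
```

```text
stand [[0.509 0.273 0.016]]
holder [[ 0.504 -0.249  0.022]]
round top [[0.501 0.315 0.05 ]]
195 250 [ 16 128 129]
170 228 [ 15 135  87]
388 228 [ 26  86 161]
372 228 [ 27  85 162]
300 300 [ 22 112 160]
285 205 [ 17  44 162]
```

View pics/za.png

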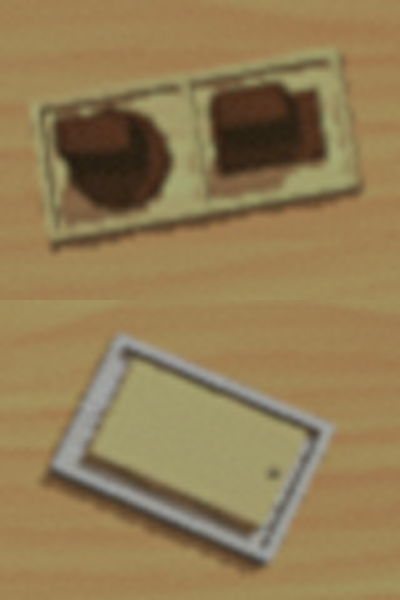

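The crop shows a clear oblong stamp in the right compartment, and the holder's rim corners at top-image px (374,203), (416,223), (403,252) and (361,232).

Run:
```python
import cv2,numpy as np
from h import *
t=np.load("top0.npz")
for c,z in(([(162.6,225),(222.6,215),(227,242.4),(166,253.6)],.016),([(374,202.6),(416.4,223.2),(403,251.8),(361,231.8)],.022)):
    P=onplane(t,c,z)[:,:2];e=P[1]-P[0]+P[2]-P[3];m=P.mean(0)
    print(m.round(4),"sides",[np.linalg.norm(P[i]-P[i-1]).round(4) for i in range(4)],"long dir",np.degrees(np.arctan2(e[1],e[0])).round(1),"oblong side",(m+.041*e/np.linalg.norm(e)).round(4))
```

```text
[0.5091 0.274 ] sides [np.float64(0.0796), np.float64(0.1655), np.float64(0.0769), np.float64(0.1668)] long dir -82.1 oblong side [0.5148 0.2334]
[ 0.506  -0.2511] sides [np.float64(0.0895), np.float64(0.127), np.float64(0.0879), np.float64(0.1238)] long dir -118.7 oblong side [ 0.4863 -0.2871]
```

```bash
echo '[[-0.0347,-0.016,0,0],[-0.0347,-0.016,0,0],[-0.0347,-0.016,0,0],[-0.0347,-0.016,0,0],[-0.0347,-0.016,0,0]]' | python3 steer.py 
echo '[[-0.0347,-0.016,0,0],[-0.0347,-0.016,0,0],[-0.0347,-0.016,0,0],[-0.0347,-0.016,0,0],[-0.0347,-0.016,0,0]]' | python3 steer.py 
echo '[[-0.0347,-0.016,0,0],[-0.0347,-0.016,0,0],[0,0,0,0.123],[0,0,0,0.123],[0,0,0,0.123]]' | python3 steer.py 
echo '[[0,0,0,0.123],[0,0,0,0.123],[0,0,0,0.123],[0,0,0,0.123],[0,0,0,0.123]]' | python3 steer.py
echo '[[0,0,0,0.123],[0,0,0,0],[0,0,0,0]]' | python3 steer.py
python3 - <<'E'
from rig import manip, camrig
from h import *
s=manip.get_state();d=camrig.get_image("wrist");T=wristT(s,d)
np.savez("w1.npz",T=T,**{k:d[k] for k in("img","camera_matrix","k1")});cv2.imwrite("pics/w1.png",d["img"][:,:,::-1]);print(s["clock"],T.round(3).tolist(),np.round(s["contact_force"],2))
E
```

```text
clock: 0.57
position: [0.3206, 0.4143, 0.2531]
ee_rot: [-0.0, 0.158, 0.987, -0.0]
contact_force: [-0.5, 0.4, 0.1]
width: 0.085
gripper_force: 0.0
clock: 0.98
position: [0.4605, 0.2838, 0.2532]
ee_rot: [-0.0, 0.159, 0.987, 0.0]
contact_force: [0.5, 1.3, 0.4]
width: 0.0858
gripper_force: 0.0
clock: 1.4
position: [0.516, 0.2322, 0.2527]
ee_rot: [-0.001, 0.341, 0.94, -0.0]
contact_force: [0.6, 0.2, -0.6]
width: 0.0854
gripper_force: 0.0
clock: 1.82
position: [0.5153, 0.2331, 0.2529]
ee_rot: [-0.0, 0.609, 0.793, -0.0]
contact_force: [0.8, -0.1, -0.1]
width: 0.0854
gripper_force: 0.0
clock: 2.07
position: [0.5154, 0.2332, 0.253]
ee_rot: [-0.0, 0.653, 0.757, -0.0]
contact_force: [-0.2, -0.6, 0.2]
width: 0.0853
gripper_force: 0.0
2.0667 [[0.989, 0.142, 0.04, 0.506], [0.148, -0.952, -0.267, 0.302], [0.0, 0.27, -0.963, 0.373], [0.0, 0.0, 0.0, 1.0]] [-0.23 -0.64  0.17]
```

View pics/w1.png

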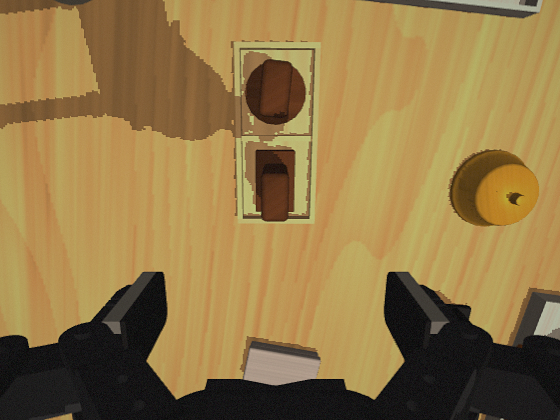

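The wrist view shows the oblong stamp in the lower compartment: its block spans (256–296, 150–), with the grip at about (275,195). The round stamp is above it at (276,90). Zooming for corners.

Run:
```python
from h import *
d=np.load("w1.npz");c=cv2.resize(d["img"][130:230,225:325],(600,600),interpolation=cv2.INTER_CUBIC)
c=cv2.convertScaleAbs(c,alpha=1.8);cv2.imwrite("pics/w1z.png",c[:,:,::-1])
```

```text
(no output)
```

View pics/w1z.png

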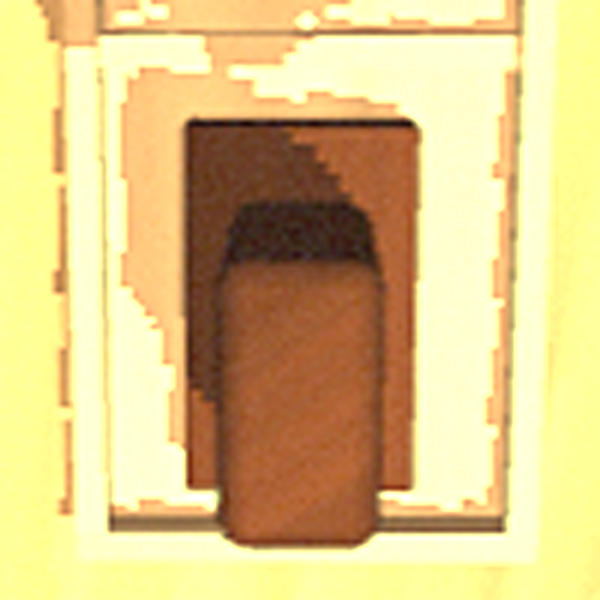

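Block top corners in the crop are (187,122), (417,122), (412,490) and (187,490). The grip top spans x 220–382 and y 262–545.

Run:
```python
from h import *
d=np.load("w1.npz")
for n,c,z in(("block",[(187,122),(417,122),(412,490),(187,490)],.023),("grip",[(221,262),(382,262),(379,545),(222,545)],.092),("comp",[(108,36),(517,36),(503,523),(110,523)],.016)):
    P=onplane(d,np.array(c)/6+[225,130],z,d["T"])[:,:2];e=P[0]-P[3]+P[1]-P[2]
    print(n,P.mean(0).round(4),[np.linalg.norm(P[i]-P[i-1]).round(4) for i in range(4)],np.degrees(np.arctan2(e[1],e[0])).round(2))
```

```text
block [0.5162 0.2361] [np.float64(0.0602), np.float64(0.0363), np.float64(0.0602), np.float64(0.0371)] 98.11
grip [0.5162 0.2364] [np.float64(0.0381), np.float64(0.0207), np.float64(0.0381), np.float64(0.0209)] 98.3
comp [0.5173 0.2388] [np.float64(0.0807), np.float64(0.0651), np.float64(0.0807), np.float64(0.0664)] 97.86
```

```bash
echo '[[0.0029,0.0012,0.03,0],[0,0,0.03,0],[0,0,0.03,0],[0,0,0.03,0],[0,0,0.03,0]]' | python3 steer.py .06
echo '[[0,0,0.018,0],[0,0,0.012,0],[0,0,0,0],[0,0,0,0]]' | python3 steer.py
echo '[[0,0,0,0],[0,0,0,0],[0,0,0,0],[0,0,0,0],[0,0,0,0]]' | python3 steer.py 0 70
echo '[[0,0,0,0],[0,0,0,0],[0,0,0,0],[0,0,0,0],[0,0,0,0]]' | python3 steer.py
```

```text
clock: 2.53
position: [0.5162, 0.2363, 0.1022]
ee_rot: [0.0, 0.653, 0.757, 0.0]
contact_force: [-0.2, -0.0, -0.4]
width: 0.0603
gripper_force: 0.0
clock: 2.87
position: [0.516, 0.2362, 0.0728]
ee_rot: [-0.0, 0.654, 0.757, -0.001]
contact_force: [-0.4, 0.3, 0.3]
width: 0.0598
gripper_force: 0.0
clock: 3.28
position: [0.5167, 0.2365, 0.0742]
ee_rot: [0.0, 0.654, 0.757, 0.001]
contact_force: [-0.3, 0.7, 3.1]
width: 0.0207
gripper_force: 69.7
clock: 3.7
position: [0.5168, 0.2365, 0.0742]
ee_rot: [0.0, 0.654, 0.756, 0.001]
contact_force: [-0.5, 0.5, 6.0]
width: 0.0212
gripper_force: 70.1
```

```bash
echo '[[0,0,-0.02,0],[0,0,-0.035,0],[0,0,-0.035,0],[0,0,-0.035,0],[0,0,-0.025,0]]' | python3 steer.py
echo '[[0,0,0,0],[-0.018,-0.004,0,0],[-0.0352,-0.0079,0,0],[-0.0352,-0.0079,0,0],[-0.0352,-0.0079,0,0]]' | python3 steer.py
echo '[[-0.0352,-0.0079,0,0],[-0.0352,-0.0079,0,0],[-0.0352,-0.0079,0,0],[-0.0352,-0.0079,0,0],[-0.0352,-0.0079,0,0]]' | python3 steer.py
echo '[[-0.0352,-0.0079,0,0],[-0.0352,-0.0079,0,0],[-0.0352,-0.0079,0,0],[-0.0352,-0.0079,0,0],[-0.0352,-0.0079,0,0]]' | python3 steer.py
echo '[[-0.0352,-0.0079,0,0],[-0.018,-0.004,0,0],[0,0,0,0],[0,0,0,0.108],[0,0,0,0.108]]' | python3 steer.py
echo '[[0,0,0,0.108],[0,0,0,0.108],[0,0,0,0.108],[0,0,0,0.108],[0,0,0,0]]' | python3 steer.py
python3 - <<'E'
from rig import manip, camrig
from h import *
s=manip.get_state();d=camrig.get_image("wrist");T=wristT(s,d)
np.savez("w2.npz",T=T,**{k:d[k] for k in("img","camera_matrix","k1")});cv2.imwrite("pics/w2.png",d["img"][:,:,::-1]);print(s["clock"],s["position"].round(4) if hasattr(s["position"],"round") else s["position"])
E
```

```text
clock: 4.12
position: [0.5167, 0.2364, 0.2259]
ee_rot: [0.001, 0.654, 0.756, 0.001]
contact_force: [0.1, -0.0, -1.9]
width: 0.021
gripper_force: 69.3
clock: 4.53
position: [0.5053, 0.1088, 0.2215]
ee_rot: [-0.001, 0.653, 0.757, -0.001]
contact_force: [0.4, -0.1, -1.5]
width: 0.0215
gripper_force: 69.3
clock: 4.95
position: [0.4916, -0.0713, 0.2217]
ee_rot: [-0.001, 0.654, 0.757, -0.001]
contact_force: [0.9, -0.8, -2.9]
width: 0.0213
gripper_force: 69.3
clock: 5.37
position: [0.4781, -0.251, 0.2215]
ee_rot: [-0.001, 0.654, 0.756, -0.0]
contact_force: [1.0, 0.5, -1.1]
width: 0.0213
gripper_force: 69.3
clock: 5.78
position: [0.4743, -0.3036, 0.2213]
ee_rot: [-0.002, 0.734, 0.679, 0.0]
contact_force: [0.1, -0.1, -1.9]
width: 0.0207
gripper_force: 69.3
clock: 6.2
position: [0.4747, -0.3028, 0.2217]
ee_rot: [-0.002, 0.861, 0.508, -0.0]
contact_force: [0.1, 0.7, -2.2]
width: 0.0216
gripper_force: 69.2
6.2 [ 0.4747 -0.3028  0.2217]
```

View pics/w2.png

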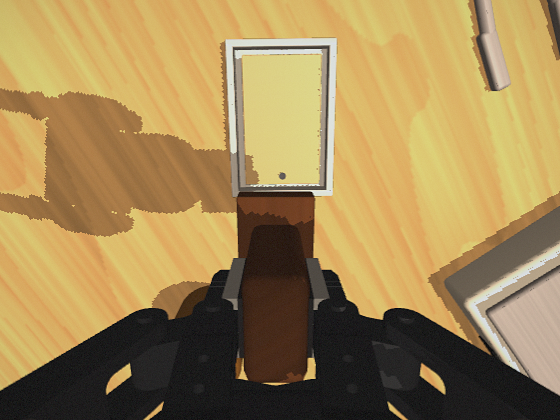

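The holder rim corners are at (226,40), (337,38), (332,194) and (233,194). The held stamp's block far edge runs from (237,195) to (313,195), and the stamp sits square in the jaws.

Run:
```python
from h import *
d=np.load("w2.npz");T=d["T"]
P=onplane(d,[(226,40),(337,38),(332,194),(233,194)],.022,T)[:,:2];e=P[0]-P[3]+P[1]-P[2]
print(P.round(4).tolist(),P.mean(0).round(4),[np.linalg.norm(P[i]-P[i-1]).round(4) for i in range(4)],np.degrees(np.arctan2(e[1],e[0])).round(2))
B=onplane(d,[(237,195),(313,195)],.1705,T)[:,:2];e=B[1]-B[0];u=np.array([-e[1],e[0]])/np.linalg.norm(e)
print("block",np.linalg.norm(e),np.degrees(np.arctan2(u[1],u[0])),"centre",B.mean(0)-.03*u)
a=2*np.degrees(np.arctan2(.508,.861));print("tool x",a)
```

```text
[[0.5003, -0.1749], [0.5787, -0.2165], [0.5183, -0.3288], [0.4409, -0.2862]] [ 0.5096 -0.2516] [np.float64(0.1262), np.float64(0.0888), np.float64(0.1275), np.float64(0.0883)] 61.81
block 0.03638424609031151 61.16803355025144 centre [ 0.47542719 -0.30228593]
tool x 61.08219694485738
```

```bash
echo '[[0.03,0.0025,0,0],[0.0307,0.0024,0,0],[0,0,0,0],[0,0,0.03,0],[0,0,0.03,0]]' | python3 steer.py
echo '[[0,0,0.024,0],[0,0,0.012,0],[0,0,0,0],[0,0,0,0],[0,0,0,0]]' | python3 steer.py
python3 - <<'E'
from rig import manip, camrig
import numpy as np
s=manip.get_state();print(np.round(s["position"],4),np.round(s["contact_force"],2))
E
```

```text
clock: 6.67
position: [0.5103, -0.2532, 0.164]
ee_rot: [0.002, 0.86, 0.511, 0.001]
contact_force: [0.6, 0.1, -2.7]
width: 0.0212
gripper_force: 69.5
clock: 7.08
position: [0.5094, -0.2537, 0.1281]
ee_rot: [0.001, 0.861, 0.509, 0.0]
contact_force: [-0.0, -0.1, -1.4]
width: 0.0215
gripper_force: 69.1
[ 0.5094 -0.2537  0.1281] [-0.02 -0.1  -1.38]
```

```bash
echo '[[0.001,-0.0018,0.004,0],[0,0,0.004,0],[0,0,0.003,0],[0,0,0,0],[0,0,0,0]]' | python3 steer.py; echo '[[0,0,0.001,0],[0,0,0.001,0],[0,0,0.001,0],[0,0,0.001,0]]' | python3 steer.py
```

```text
clock: 7.5
position: [0.5077, -0.2515, 0.1162]
ee_rot: [-0.0, 0.861, 0.509, 0.0]
contact_force: [-0.5, 0.8, -1.7]
width: 0.0219
gripper_force: 69.1
clock: 7.83
position: [0.5078, -0.2516, 0.1122]
ee_rot: [0.0, 0.861, 0.509, 0.0]
contact_force: [0.3, 1.3, -1.9]
width: 0.0213
gripper_force: 69.1
```

```bash
echo '[[0,0,0.001,0],[0,0,0.001,0],[0,0,0.001,0],[0,0,0.001,0]]' | python3 steer.py
```

```text
clock: 8.17
position: [0.5077, -0.2515, 0.1081]
ee_rot: [-0.0, 0.861, 0.509, 0.0]
contact_force: [0.0, 0.3, -2.1]
width: 0.0213
gripper_force: 69.1
```

```bash
echo '[[0,0,0.001,0],[0,0,0.001,0]]' | python3 steer.py
```

```text
clock: 8.33
position: [0.5078, -0.2516, 0.1062]
ee_rot: [-0.0, 0.861, 0.509, 0.0]
contact_force: [-0.3, -0.4, -1.3]
width: 0.0211
gripper_force: 69.1
```

```bash
echo '[[0,0,0.001,0],[0,0,0.001,0],[0,0,0.001,0]]' | python3 steer.py
```

```text
clock: 8.58
position: [0.5078, -0.2515, 0.1034]
ee_rot: [-0.0, 0.861, 0.509, 0.0]
contact_force: [0.3, 0.7, 1.9]
width: 0.0214
gripper_force: 69.7
```

```bash
echo '[[0,0,0,0]]' | python3 steer.py
```

```text
clock: 8.67
position: [0.5078, -0.2516, 0.1035]
ee_rot: [0.0, 0.861, 0.509, 0.0]
contact_force: [-0.7, -0.4, 2.0]
width: 0.021
gripper_force: 69.7
```

```bash
echo '[[0,0,0.001,0],[0,0,0.0005,0],[0,0,0,0]]' | python3 steer.py
```

```text
clock: 8.92
position: [0.5078, -0.2516, 0.1024]
ee_rot: [0.0, 0.861, 0.509, 0.0]
contact_force: [-1.5, 1.2, 5.6]
width: 0.021
gripper_force: 70.3
```

```bash
echo '[[0,0,0.001,0],[0,0,0.0008,0],[0,0,0,0]]' | python3 steer.py
```

```text
clock: 9.17
position: [0.508, -0.2516, 0.1013]
ee_rot: [0.0, 0.861, 0.509, 0.0]
contact_force: [-1.7, 1.2, 9.3]
width: 0.0213
gripper_force: 70.8
```

```bash
echo '[[0,0,0,0],[0,0,0,0],[0,0,0,0],[0,0,0,0],[0,0,0,0]]' | python3 steer.py; echo '[[0,0,0,0],[0,0,0,0],[0,0,0,0],[0,0,0,0],[0,0,0,0]]' | python3 steer.py; echo '[[0,0,0,0],[0,0,0,0],[0,0,0,0],[0,0,0,0],[0,0,0,0]]' | python3 steer.py
```

```text
clock: 9.58
position: [0.5081, -0.2517, 0.1015]
ee_rot: [0.001, 0.861, 0.509, 0.0]
contact_force: [-1.5, 1.7, 8.0]
width: 0.0212
gripper_force: 70.8
clock: 10.0
position: [0.508, -0.2517, 0.1015]
ee_rot: [0.001, 0.861, 0.509, 0.0]
contact_force: [-2.2, 1.3, 9.1]
width: 0.0214
gripper_force: 70.8
clock: 10.42
position: [0.5081, -0.2517, 0.1015]
ee_rot: [0.001, 0.861, 0.509, 0.0]
contact_force: [-2.6, 2.5, 8.8]
width: 0.0213
gripper_force: 70.8
```

```bash
echo '[[0,0,-0.004,0],[0,0,-0.006,0],[0,0,-0.012,0],[0,0,-0.02,0],[0,0,-0.03,0]]' | python3 steer.py
echo '[[0,0,-0.03,0],[0,0,-0.015,0],[0,0,0,0],[0,0,0,0],[0,0,0,0]]' | python3 steer.py
echo '[[0,0,0,-0.108],[0,0,0,-0.108],[0,0,0,-0.108],[0,0,0,-0.108],[0,0,0,-0.108]]' | python3 steer.py
echo '[[0,0,0,-0.108],[0,0,0,0],[0,0,0,0],[0,0,0,0]]' | python3 steer.py
python3 - <<'E'
from rig import manip, camrig
from h import *
s=manip.get_state();q=s["ee_rot"];M=R.from_quat([q[1],q[2],q[3],q[0]]).as_matrix()
print(M.round(3).tolist(),(M.T@(np.array([.5164,.2363,s["position"][2]])-s["position"])).round(4))
d=camrig.get_image("top");cv2.imwrite("pics/t2.png",cv2.resize(d["img"][180:280,150:430],(784,280))[:,:,::-1])
E
```

```text
clock: 10.83
position: [0.5061, -0.2505, 0.17]
ee_rot: [-0.003, 0.861, 0.509, -0.001]
contact_force: [0.5, -0.4, -2.1]
width: 0.0213
gripper_force: 69.1
clock: 11.25
position: [0.5068, -0.251, 0.2153]
ee_rot: [-0.001, 0.861, 0.509, -0.001]
contact_force: [0.4, 0.4, -2.7]
width: 0.0211
gripper_force: 69.3
clock: 11.67
position: [0.5067, -0.2509, 0.2144]
ee_rot: [-0.002, 0.692, 0.722, -0.0]
contact_force: [0.2, -0.4, -1.8]
width: 0.0213
gripper_force: 69.2
clock: 12.0
position: [0.5073, -0.2512, 0.2157]
ee_rot: [-0.001, 0.655, 0.756, -0.0]
contact_force: [0.0, 0.4, -2.1]
width: 0.0217
gripper_force: 69.2
[[-0.142, 0.99, -0.002], [0.99, 0.142, 0.001], [0.002, -0.002, -1.0]] [0.4813 0.0784 0.0007]
```

View pics/t2.png

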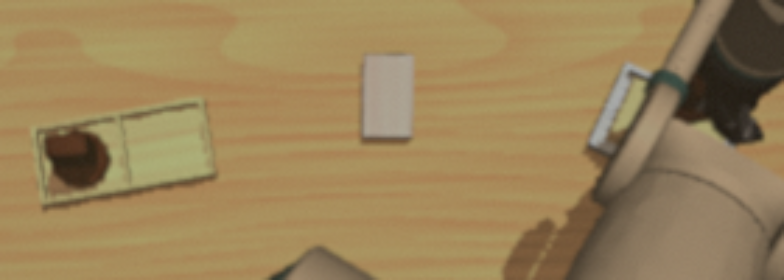

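The compartment at (165,145) in the crop is empty and ready, and the round stamp and tin haven't moved.

```bash
echo '[[0.0187,0.0032,0,0],[0.037,0.006,0,0],[0.037,0.006,0,0],[0.037,0.006,0,0],[0.037,0.006,0,0]]' | python3 steer.py
echo '[[0.037,0.006,0,0],[0.037,0.006,0,0],[0.037,0.006,0,0],[0.037,0.006,0,0],[0.037,0.006,0,0]]' | python3 steer.py
echo '[[0.037,0.006,0,0],[0.037,0.006,0,0],[0.037,0.006,0,0],[0.0187,0.0032,0,0],[0,0,0,0]]' | python3 steer.py
echo '[[0,0,0.025,0],[0,0,0.03,0],[0,0,0.03,0],[0,0,0,0],[0,0,0,0]]' | python3 steer.py
python3 - <<'E'
from rig import manip, camrig
from h import *
s=manip.get_state();q=s["ee_rot"];M=R.from_quat([q[1],q[2],q[3],q[0]]).as_matrix()
print((M.T@(np.array([.5164,.2363,.0745])-s["position"])).round(4))
E
```

```text
clock: 12.47
position: [0.5102, -0.0813, 0.2168]
ee_rot: [-0.0, 0.655, 0.756, 0.0]
contact_force: [0.4, 0.8, -1.8]
width: 0.0215
gripper_force: 69.3
clock: 12.88
position: [0.5131, 0.1065, 0.217]
ee_rot: [0.0, 0.655, 0.756, 0.0]
contact_force: [0.8, -0.3, -1.6]
width: 0.0212
gripper_force: 69.3
clock: 13.3
position: [0.5156, 0.2406, 0.2167]
ee_rot: [-0.001, 0.653, 0.757, 0.001]
contact_force: [0.1, -0.2, -1.6]
width: 0.0216
gripper_force: 69.2
clock: 13.72
position: [0.5146, 0.2352, 0.1308]
ee_rot: [-0.001, 0.654, 0.756, -0.002]
contact_force: [0.9, 0.8, -1.9]
width: 0.0211
gripper_force: 69.2
[0.0009 0.0022 0.0563]
```

Descend to just above the floor, then feel for it.

```bash
echo '[[0.0009,0.002,0.018,0],[0,0,0.018,0],[0,0,0.012,0],[0,0,0.004,0],[0,0,0,0]]' | python3 steer.py
echo '[[0,0,0.002,0],[0,0,0.001,0],[0,0,0.001,0],[0,0,0,0]]' | python3 steer.py
```

```text
clock: 14.13
position: [0.5184, 0.2372, 0.0809]
ee_rot: [0.0, 0.654, 0.756, 0.0]
contact_force: [-0.1, 0.4, -1.7]
width: 0.0213
gripper_force: 69.5
clock: 14.47
position: [0.518, 0.2374, 0.0767]
ee_rot: [0.0, 0.654, 0.756, 0.001]
contact_force: [-0.0, -0.1, -2.1]
width: 0.0212
gripper_force: 69.5
```

```bash
echo '[[0,0,0.001,0],[0,0,0.001,0],[0,0,0.0005,0],[0,0,0,0]]' | python3 steer.py
```

```text
clock: 14.8
position: [0.5179, 0.2375, 0.0742]
ee_rot: [0.0, 0.654, 0.756, 0.0]
contact_force: [-0.4, 0.5, 4.0]
width: 0.0213
gripper_force: 70.3
```

```bash
echo '[[0,0,0,0],[0,0,0,0],[0,0,0,0]]' | python3 steer.py .026 20
echo '[[0,0,0,0],[0,0,0,0],[0,0,0,0],[0,0,0,0],[0,0,0,0]]' | python3 steer.py .055
echo '[[0,0,-0.01,0],[0,0,-0.03,0],[0,0,-0.04,0],[0,0,-0.04,0],[0,0,-0.03,0]]' | python3 steer.py
echo '[[0,0,-0.02,0],[0,0,0,0],[0,0,0,0],[0,0,0,0]]' | python3 steer.py
python3 - <<'E'
from rig import manip, camrig
from h import *
s=manip.get_state();d=camrig.get_image("wrist");a=d["img"][100:260,190:370]
t=camrig.get_image("top")["img"]
cv2.imwrite("pics/f.png",np.hstack([cv2.resize(a,(390,420)),cv2.resize(t[180:280,340:440],(400,420))])[:,:,::-1]);np.savez("w3.npz",T=wristT(s,d),**{k:d[k] for k in("img","camera_matrix","k1")});print(s["position"])
E
```

```text
clock: 15.05
position: [0.5177, 0.2373, 0.0734]
ee_rot: [0.0, 0.654, 0.756, 0.0]
contact_force: [-0.1, -0.8, 0.4]
width: 0.026
gripper_force: 0.0
clock: 15.47
position: [0.5176, 0.2373, 0.0735]
ee_rot: [-0.0, 0.654, 0.756, 0.0]
contact_force: [0.3, 0.6, 0.1]
width: 0.0547
gripper_force: 0.0
clock: 15.88
position: [0.5183, 0.2375, 0.2276]
ee_rot: [0.001, 0.654, 0.756, 0.002]
contact_force: [0.4, -0.3, 0.1]
width: 0.055
gripper_force: 0.0
clock: 16.22
position: [0.5169, 0.2371, 0.243]
ee_rot: [-0.0, 0.654, 0.756, -0.001]
contact_force: [-0.0, -0.7, 0.3]
width: 0.0549
gripper_force: 0.0
[0.5169008  0.23705777 0.24298971]
```

View pics/f.png

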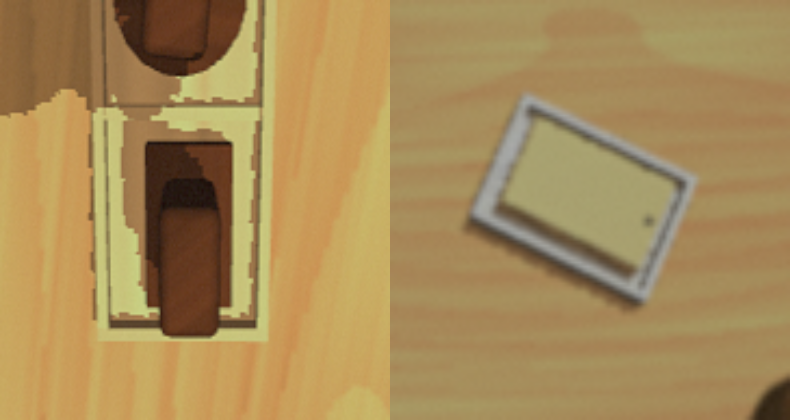

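The stamp stands upright and released, centred in its compartment (block at about 145–232 by 142–305 in the crop). The tag lies in the holder as it did at the start.

```bash
python3 -c "
from rig import manip, camrig
print(manip.sign_off())"
```

```text
the job is handed in; nothing more can be done
None
```

I pressed the oblong stamp on the middle of the tag, lined up with it, at about 11 N for over a second. I then lifted it straight off, stood it back upright in its own compartment and handed the job in at about 16 s; the sign-off gave no verdict.

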